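# Close the storage tubs after the baking class

## Task

Close the four steel storage tubs: put each wooden lid on the tub of its own shape and size, so that every lid sits flat and fully down on the rim. Leave the tubs standing about where they are, and do not shove away or knock over the small bottle and the ring cutter that stand among them.

Things in the scene. Friction and masses are not known exactly. Their poses are not given: they have to be found in the camera images.
- large_round_tub: the large round storage tub: open, empty, plain steel, upright and loose (0.35 kg), outside 108 mm across, 65 mm high, walls 3 mm thick. Origin: centre of its underside; z up.
- large_round_lid: large round wooden lid of the large round tub, lying knob up, about 0.1 kg: board 108 mm across, at 10 to 18 mm height; under it a plug 90 mm across, 10 mm deep (6 mm play in the mouth all round); on its centre a round knob 24 mm wide, at 18 to 50 mm. Origin: centre of the plug's underside; z up. Seated, the origin is 55 mm above the tub's.
- small_round_tub: the small round storage tub: open, empty, plain steel, upright and loose (0.35 kg), outside 78 mm across, 65 mm high, walls 3 mm thick. Origin: centre of its underside; z up.
- small_round_lid: small round wooden lid of the small round tub, lying knob up, about 0.1 kg: board 78 mm across, at 10 to 18 mm height; under it a plug 60 mm across, 10 mm deep (6 mm play in the mouth all round); on its centre a round knob 24 mm wide, at 18 to 50 mm. Origin: centre of the plug's underside; z up. Seated, the origin is 55 mm above the tub's.
- large_square_tub: the large square storage tub: open, empty, plain steel, upright and loose (0.35 kg), outside 92 by 92 mm, 65 mm high, walls 3 mm thick. Origin: centre of its underside; z up, x and y axes along its sides.
- large_square_lid: large square wooden lid of the large square tub, lying knob up, about 0.1 kg: board 92 by 92 mm, at 10 to 18 mm height; under it a plug 74 mm square, 10 mm deep (6 mm play in the mouth all round); on its centre a square knob 24 mm wide, parallel to the sides, at 18 to 50 mm. Origin: centre of the plug's underside; z up, x and y axes along its sides. Seated, the origin is 55 mm above the tub's.
- small_square_tub: the small square storage tub: open, empty, plain steel, upright and loose (0.35 kg), outside 68 by 68 mm, 65 mm high, walls 3 mm thick. Origin: centre of its underside; z up, x and y axes along its sides.
- small_square_lid: small square wooden lid of the small square tub, lying knob up, about 0.1 kg: board 68 by 68 mm, at 10 to 18 mm height; under it a plug 50 mm square, 10 mm deep (6 mm play in the mouth all round); on its centre a square knob 24 mm wide, parallel to the sides, at 18 to 50 mm. Origin: centre of the plug's underside; z up, x and y axes along its sides. Seated, the origin is 55 mm above the tub's.
- flavour_bottle: a small closed amber glass bottle with a black cap, 36 mm across and 60 mm high, standing loose among the tubs and lids; not part of the job. Origin: centre of its underside; z up.
- cutter: a plain steel ring-shaped biscuit cutter, 60 mm across and 30 mm high, standing loose among the tubs and lids; not part of the job. Origin: centre of its underside; z up.
There are look-alikes about, which are no part of the job. Leave any yellow look-alike of the small_square_lid alone.

How it is judged (in metres and radians):
At the end, for the whole second after the job is handed in: Each lid lies on its own tub, within 10 mm of its centre, fully down (lid origin 50 to 59 mm above the tub's) and level within 0.08 rad; each tub upright and within 50 mm of where it began; all released and at rest (horizontal distance between large_round_lid and large_round_tub below 0.01 m and z of large_round_lid in the frame of large_round_tub between 0.05 and 0.059 m and angle between each of large_round_lid, large_round_tub, small_round_lid, small_round_tub, large_square_lid, large_square_tub, small_square_lid, small_square_tub's own z axis and vertical below 0.08 rad and distance of each of large_round_tub, small_round_tub, large_square_tub, small_square_tub from where it was at the start of the episode below 0.05 m and linear speed of each of large_round_lid, large_round_tub, small_round_lid, small_round_tub, large_square_lid, large_square_tub, small_square_lid, small_square_tub below 0.02 m/s and contact force between the fingers and large_round_lid below 0.1 N and horizontal distance between small_round_lid and small_round_tub below 0.01 m and z of small_round_lid in the frame of small_round_tub between 0.05 and 0.059 m and contact force between the fingers and small_round_lid below 0.1 N and horizontal distance between large_square_lid and large_square_tub below 0.01 m and z of large_square_lid in the frame of large_square_tub between 0.05 and 0.059 m and contact force between the fingers and large_square_lid below 0.1 N and horizontal distance between small_square_lid and small_square_tub below 0.01 m and z of small_square_lid in the frame of small_square_tub between 0.05 and 0.059 m and contact force between the fingers and small_square_lid below 0.1 N); the robot touches nothing.
It fails at once if the small bottle is pushed more than 40 mm away or knocked over (distance of flavour_bottle from where it was at the start of the episode above 0.04 m or angle between flavour_bottle's own z axis and vertical above 0.5 rad).
It fails at once if the ring cutter is pushed more than 40 mm away or knocked over (distance of cutter from where it was at the start of the episode above 0.04 m or angle between cutter's own z axis and vertical above 0.5 rad).
It also fails if it takes over 120 s, if anything falls off the work surface, if the arm or the gripper's body presses on something with over 40 N, if the wrist force passes 120 N, or if a joint passes its speed limit or range.

## Robot

A 7-joint arm with a two-finger parallel gripper is mounted at the origin on the work surface. World frame = base frame: x ahead of the robot, y to its left, z up, the work surface at z = 0. Lengths are in mm, angles in rad, forces in N, time in s.
With the tool pointing down it reaches from about 400 to 875 mm from the base axis. Payload 4.4 kg.
Tool frame: the origin (TCP) lies at the very end of the fingers, on their centre line; the grasp point (between the pads) lies ctrl.grip_depth behind it (ctrl.grip_depth is the distance from the TCP to the grasp point, in mm); z points along the fingers, y is the direction in which the jaws open and shut (so a half turn about z gives the same grasp; the last joint's range is limited). The gripper opens to 85 mm and grips with 20 to 120 N. Pads are 22 mm wide; open, the fingers measure 114 mm over their backs; the gripper's body (76 mm by 85 mm) begins 54 mm behind the grasp point. The pads swing forward as they close: fully open they stand 13 mm farther back than shut.
Start: joints at [-1.385, 0.628, 0.038, 1.517, -0.027, 0.996, -0.02], TCP at [161.92, 629.524, 207.213] pointing down, gripper open.
Joint ranges: [-3.06, 3.06], [-0.37, 2.12], [-1.25, 1.32], [0.18, 2.47], [-1.1, 4.24], [0.23, 1.98], [-2.94, 2.94]. Speed limits (rad/s): [2.57, 2.57, 3.14, 3.14, 3.14, 3.14, 3.14].

## Interface

Orientations are given as [roll, pitch, yaw] about the fixed x, y, z axes, in that order (R = Rz(yaw) Ry(pitch) Rx(roll)).
In Python, from cell import ctrl gives the robot as it stands.
- The arm moves only by the tool servo_tool, never from a script. Its argument "commands" is one flat list of numbers, 5 for each row, row after row: the shift along the tool's x, y, z in units of 25 mm (1.0 is 25 mm), then the turn about the tool's z in units of 6 degrees (1.0 is 6 degrees), then the closure, from 0 (fully open) to 1 (shut). In form: [tx, ty, tz, twist, gripper, tx, ty, tz, twist, gripper, ...]. A call has 1 to 10 rows; each row is the pose to reach, as a shift and turn from the pose commanded when the call began, along the tool's axes at that moment; what a row does not reach only later rows make up. A row lasts 1/12 s, in which the tool goes at most 41.7 mm and 7.16 degrees, less where a joint would pass 70% of its speed; a pose out of reach is approached as far as the arm can. A call with a gripper value outside its range is refused whole. The fingers move at their own pace and stop on an object; the grip force is fixed at half the most. Time passes only in rows, so rows that repeat a pose let the fingers close. It gives the time, the measured TCP pose, the force and the opening at its end, in the units of the state.
- ctrl.read_state(): the state, without advancing time (a new reading comes with each control period).
- ctrl.get_image(name): name is "scene" or "top" or "wrist"; returns a dict with "img" (480x640x3 uint8, blue, green, red), "K" (3x3 intrinsics, pixels), "T" (4x4, takes a point from camera to world coordinates). Camera axes: x right, y down, z forward; pixel columns grow to the right and rows downward; lengths in mm; the calibration is good to about 2 mm. The wrist camera is an equidistant fisheye: a pixel r from the principal point sees the ray r / f radians off the axis. A picture is of the moment at which its call begins. There is no depth.
- ctrl.finish_job(): hands the job in, once; it reports no verdict.
The state is a dict: "clock": time; "qpos": joint angles; "qd": joint speeds; "tau": joint torques, N m; "eef_pos": TCP position; "tool_rot": TCP orientation; "force": force on the tool from outside, world axes, zero at the start; "torque": the same for the moment, N m; "width": finger opening in mm.
Only numpy, scipy, OpenCV 4.12 (cv2) and the standard library are available. Lean on these libraries where they do the work, as an engineer would, in place of code of your own. Each camera call takes 0.05 s, during which the arm holds its last target.

## Working session

There is one attempt and no reset: what is moved stays moved. The work goes in short steps, Python scripts to look and compute and a tool call to move; the robot and the scene stay as the last step left them, time stands still between calls to the robot, and variables do not carry over. Pictures are saved under pics/ and viewed, and the job is handed in when it is done.

Besides the shell and the picture viewer there is one more tool, called as name(argument=value, ...), one argument or row to a line, values as JSON. servo_tool: Moves the arm, as the interface text tells. Its arguments: {"type":"object","properties":{"commands":{"type":"array","items":{"type":"number"}}},"required":["commands"]}

```bash
ls; mkdir -p pics; python3 - <<'E'
from cell import ctrl
import cv2
s=ctrl.read_state(); print(s, ctrl.grip_depth)
for n in("scene","top","wrist"):
    d=ctrl.get_image(n); cv2.imwrite(f"pics/{n}0.png",d["img"]); print(n,d["K"],d["T"])
E
```

```text
pics
{'clock': 0.0, 'qpos': array([-1.38480155,  0.62929493,  0.03841114,  1.51837669, -0.02700354,
        0.99633816, -0.01999233]), 'qd': array([-2.65152946e-04,  8.50147338e-04,  1.39614526e-03,  1.33222573e-03,
        7.99262420e-04,  2.10601187e-04, -2.92253063e-05]), 'tau': array([ 6.51141272e-04, -5.63389671e+01,  1.22665387e+00, -1.93451232e+01,
        1.10514939e-02,  1.03195276e-02, -6.75790687e-06]), 'eef_pos': array([161.72567931, 628.85197151, 206.31899475]), 'tool_rot': array([-3.13969236e+00,  1.80459789e-06,  2.88982834e+00]), 'force': array([0.20227231, 0.16661786, 0.23678723]), 'torque': array([ 0.03663979,  0.03842989, -0.00885865]), 'width': 85.9464182639255} 18.700000000000003
scene [[596.01259853   0.         325.72110419]
 [  0.         596.01259853 242.67744011]
 [  0.           0.           1.        ]] [[-7.69921810e-01  4.11471671e-01 -4.87761694e-01  9.15375709e+02]
 [ 6.38040011e-01  5.09779726e-01 -5.77087147e-01  5.82142233e+02]
 [ 1.11960101e-02 -7.55523457e-01 -6.55025919e-01  7.17981723e+02]
 [ 0.00000000e+00  0.00000000e+00  0.00000000e+00  1.00000000e+00]]
top [[596.06452213   0.         319.09903918]
 [  0.         596.06452213 253.77659898]
 [  0.           0.           1.        ]] [[-2.16650037e-02 -9.94845238e-01  9.90635136e-02  3.09144328e+02]
 [-9.99754272e-01  2.20232617e-02  2.52420920e-03 -1.44324105e+01]
 [-4.69289919e-03 -9.89844839e-02 -9.95077911e-01  1.09508257e+03]
 [ 0.00000000e+00  0.00000000e+00  0.00000000e+00  1.00000000e+00]]
wrist [[371.64829954   0.         318.9419249 ]
 [  0.         371.64829954 238.10205637]
 [  0.           0.           1.        ]] [[ 2.48747463e-01  9.34886801e-01  2.53202231e-01  9.66298436e+01]
 [ 9.68566127e-01 -2.39533448e-01 -6.71072602e-02  6.45036553e+02]
 [-2.08728839e-03  2.61935865e-01 -9.65083025e-01  3.72600920e+02]
 [ 0.00000000e+00  0.00000000e+00  0.00000000e+00  1.00000000e+00]]
```

View pics/top0.png

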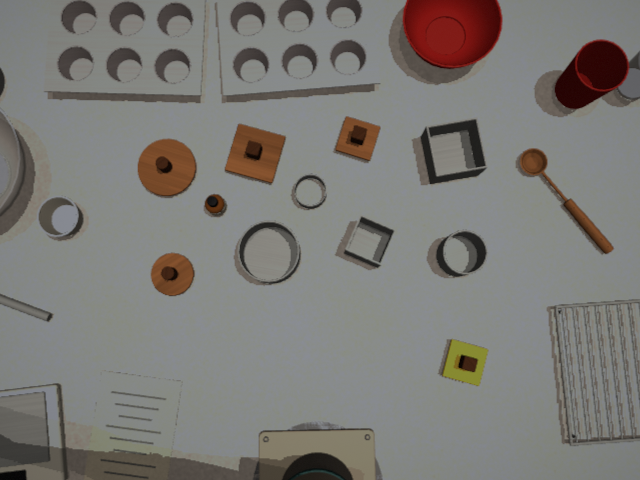

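View pics/scene0.png

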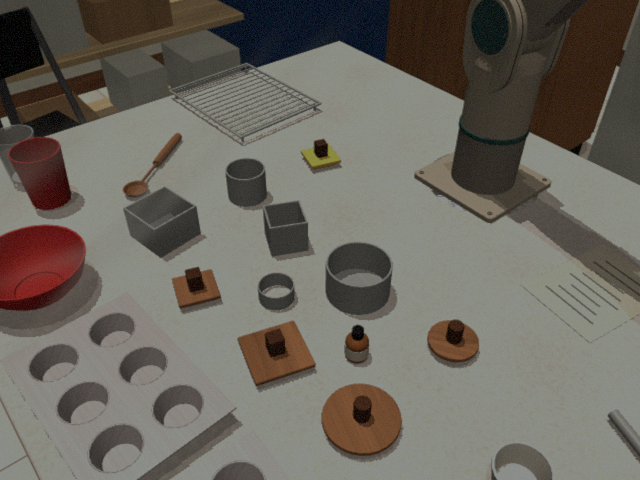

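View pics/wrist0.png

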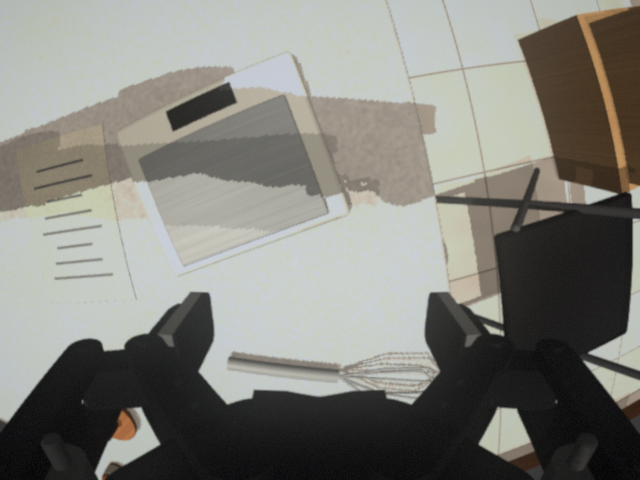

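Candidates in the top view:
- **Lids:** large round (167,167), small round (172,274), large square (256,152), small square (358,138).
- **Look-alikes:** the yellow lid at (466,362), to be left alone. The cup at (60,218) and the muffin wells could be mistaken for tubs.
- **Tubs:** large round (268,252), small round (461,254), large square (453,151), small square (369,241).
- **Obstacles:** bottle (215,204) and ring (310,191).

Next I'll check these in close crops.

```bash
python3 - <<'E'
import cv2
a=cv2.imread("pics/top0.png")[110:310,130:500]
cv2.imwrite("pics/crop.png",cv2.resize(a,None,fx=2.15,fy=2.15,interpolation=cv2.INTER_CUBIC))
a=cv2.imread("pics/top0.png")[110:290,340:500]
cv2.imwrite("pics/crop2.png",cv2.resize(a,None,fx=3.3,fy=3.3,interpolation=cv2.INTER_CUBIC))
E
```

```text
(no output)
```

View pics/crop.png

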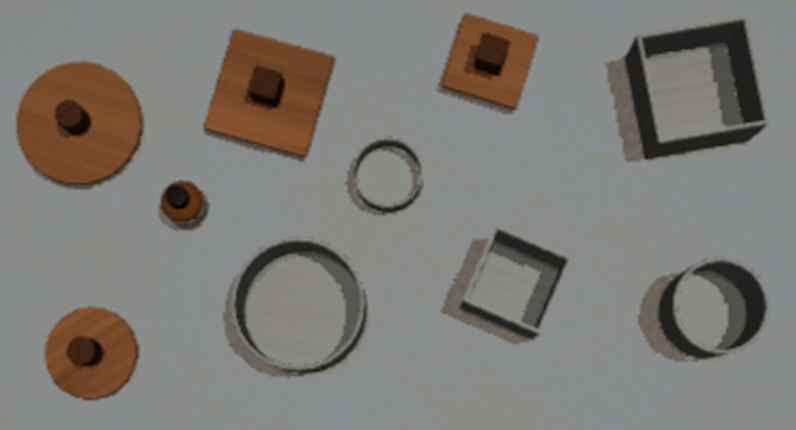

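View pics/crop2.png

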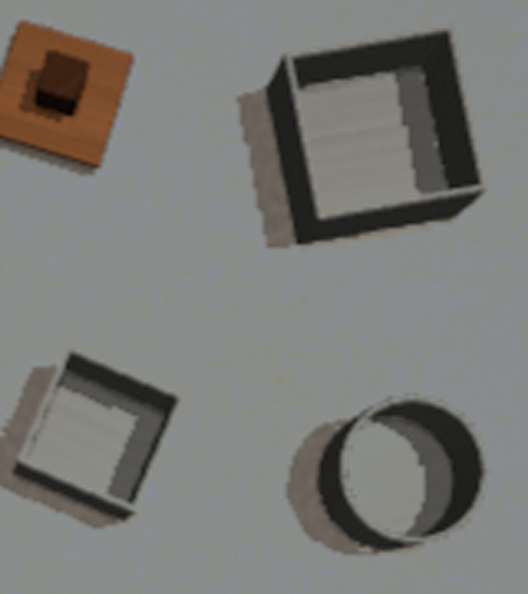

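The crops confirm the choice: four brown wooden lids, four plain steel tubs. Now measuring.

```bash
cat > h.py <<'E'
import numpy as np, cv2
from cell import ctrl
def ray(d,uv,z):
    uv=np.atleast_2d(np.float64(uv)); K,T=d["K"],d["T"]
    r=np.c_[(uv[:,0]-K[0,2])/K[0,0],(uv[:,1]-K[1,2])/K[1,1],np.ones(len(uv))]@T[:3,:3].T
    o=T[:3,3]; return o+r*((z-o[2])/r[:,2])[:,None]
def proj(d,P):
    P=np.atleast_2d(P);T=d["T"];c=(P-T[:3,3])@T[:3,:3]; q=c@d["K"].T; return q[:,:2]/q[:,2:]
def lids(d,zs=18):
    hsv=cv2.cvtColor(d["img"],cv2.COLOR_BGR2HSV)
    m=cv2.inRange(hsv,(3,100,20),(18,255,255))
    cs,_=cv2.findContours(m,cv2.RETR_EXTERNAL,cv2.CHAIN_APPROX_NONE)
    return m,[c for c in cs if cv2.contourArea(c)>600]
E
python3 - <<'E'
from h import *
d=ctrl.get_image("top"); e=ctrl.get_image("scene")
for nm,D in(("top",d),("scene",e)):
  m,cs=lids(D)
  for c in cs:
    P=ray(D,cv2.convexHull(c)[:,0]+0.0,18)[:,:2].astype(np.float32)
    (cx,cy),r=cv2.minEnclosingCircle(P); R=cv2.minAreaRect(P)
    print(nm,cv2.boundingRect(c),"circ",np.round([cx,cy,2*r]),"rect",np.round(R[0]),np.round(R[1]),round(R[2],1), "area/rect",round(cv2.contourArea(cv2.convexHull(P.reshape(-1,1,2)))/(R[1][0]*R[1][1]),2))
h=lambda pts,s,o:np.array(pts)/s+o
for n,p in(("LS",[(289,56),(449,31),(482,187),(318,218)]),("SS",[(70,352),(177,400),(131,518),(17,465)])):
    W=ray(d,h(p,3.3,[340,110]),65)[:,:2]
    print(n,W.mean(0).round(1),np.linalg.norm(W-np.roll(W,-1,0),axis=1).round(1),np.degrees(np.arctan2(*(np.roll(W,-1,0)-W).T[::-1])).round(1)%90)
# annotate scene by projecting rims
img=e["img"].copy(); im2=d["img"].copy()
t=np.linspace(0,2*np.pi,73)
g={"LR":(ray(d,h([(299.5,305.5)],2.15,[130,110]),65)[0],54),"SR":(ray(d,h([(409,470)],3.3,[340,110]),65)[0],39)}
for k,(c,r) in g.items():
    print(k,c.round(1))
    C=np.c_[c[0]+r*np.cos(t),c[1]+r*np.sin(t),0*t+65]
    for I,D in((img,e),(im2,d)): cv2.polylines(I,[(proj(D,C)*16).round().astype(int)],True,(0,255,0),1,cv2.LINE_AA,4)
for p in([(289,56),(449,31),(482,187),(318,218)],[(70,352),(177,400),(131,518),(17,465)]):
    W=ray(d,h(p,3.3,[340,110]),65)
    for I,D in((img,e),(im2,d)): cv2.polylines(I,[(proj(D,W)*16).round().astype(int)],True,(0,255,0),1,cv2.LINE_AA,4)
cv2.imwrite("pics/s1.png",cv2.resize(img[130:330,100:420],None,fx=2.5,fy=2.5))
cv2.imwrite("pics/t1.png",cv2.resize(im2[110:290,230:500],None,fx=2.9,fy=2.9))
for n,u,D,z in(("bottle",(212,201),d,60),("ring",(310,191.5),d,30)): print(n,ray(D,[u],z).round())
E
```

```text
top (151, 253, 43, 43) circ [386. 256.  77.] rect [386. 256.] [75. 76.] 25.7 area/rect 0.79
top (520, 149, 93, 104) circ [ 504. -467.  237.] rect [ 508. -472.] [236.  48.] 41.4 area/rect 0.69
top (138, 139, 58, 57) circ [583. 267. 108.] rect [584. 266.] [106. 105.] 88.7 area/rect 0.8
top (225, 124, 60, 59) circ [606. 103. 125.] rect [606. 103.] [91. 91.] 73.0 area/rect 0.99
top (336, 117, 44, 44) circ [629. -87.  92.] rect [630. -87.] [67. 68.] 71.1 area/rect 0.99
scene (322, 384, 79, 72) circ [586. 270. 109.] rect [586. 271.] [108. 105.] 50.6 area/rect 0.79
scene (238, 321, 77, 65) circ [608. 108. 128.] rect [609. 108.] [94. 91.] 73.2 area/rect 0.99
scene (428, 320, 51, 42) circ [388. 259.  82.] rect [388. 259.] [80. 75.] 50.8 area/rect 0.79
scene (173, 268, 47, 40) circ [633. -83.  94.] rect [631. -87.] [84. 66.] 71.5 area/rect 0.92
scene (9, 137, 57, 66) circ [ 716. -602.  254.] rect [ 704. -599.] [252.  99.] 76.8 area/rect 0.74
scene (10, 82, 69, 42) circ [ 589. -849.  245.] rect [ 604. -852.] [231. 120.] 80.0 area/rect 0.84
scene (65, 70, 41, 51) circ [ 481. -837.  270.] rect [ 482. -837.] [255.  96.] 79.4 area/rect 0.67
scene (529, 0, 110, 150) circ [-738. -142. 1106.] rect [-713. -199.] [1105.  184.] 24.1 area/rect 0.86
scene (386, 0, 85, 100) circ [-475. -510.  739.] rect [-426. -569.] [732. 267.] 39.3 area/rect 0.77
scene (55, 0, 189, 68) circ [  194. -1183.   654.] rect [  147. -1145.] [528. 531.] 60.5 area/rect 0.66
LS [ 595.5 -258.6] [87.3 86.9 89.3 89.7] [7.8 8.9 9.6 7.6]
SS [ 431.4 -100.7] [61.9 67.2 65.9 66.5] [64.2 67.  63.6 63.5]
LR [416.5  74.6  65. ]
SR [ 408.5 -263.1   65. ]
bottle [[510. 175.  60.]]
ring [[529.   2.  30.]]
```

View pics/s1.png

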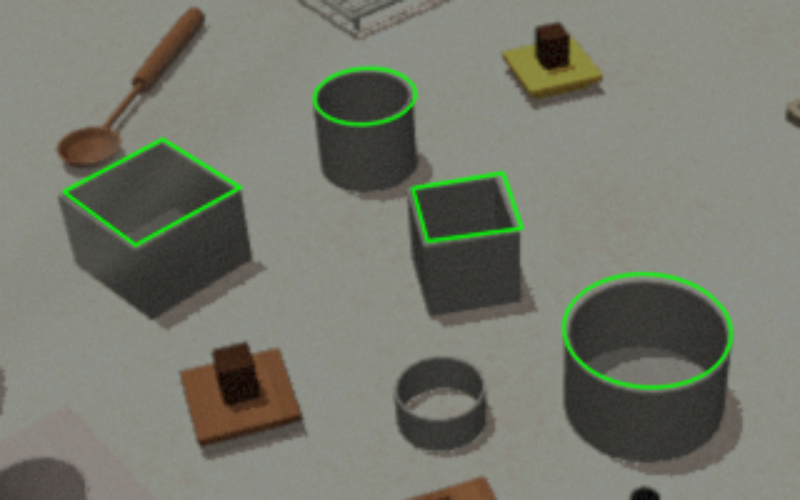

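View pics/t1.png

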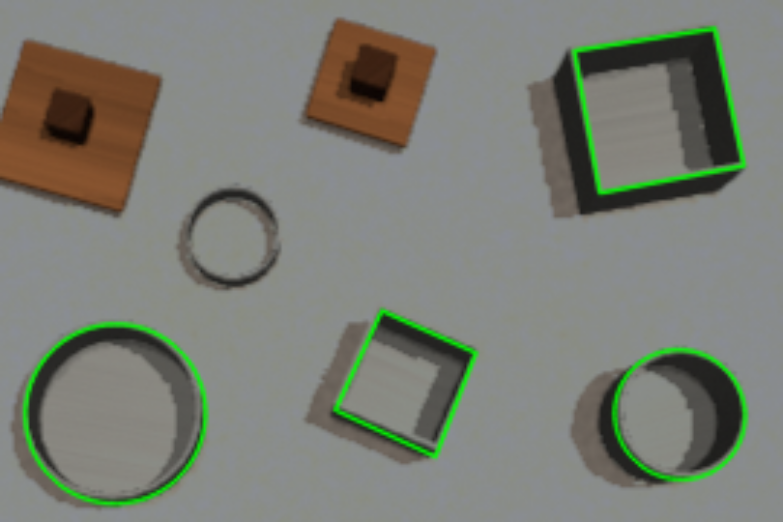

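Measurements are consistent: lid sizes come out at 77/108/91/67.5 mm, and the two views agree within about 3 mm. I'll write a helper that gives tool-frame offsets.

```bash
cat > go.py <<'E'
import sys, numpy as np
from scipy.spatial.transform import Rotation as Ro
from cell import ctrl
s=ctrl.read_state(); p=s["eef_pos"]; rot=s["tool_rot"]; R=Ro.from_euler("xyz",rot).as_matrix()
print("pos",p.round(1),"yaw",round(np.degrees(rot[2]),1),"tilt",np.round([abs(rot[0])-np.pi,rot[1]],4),"w",round(s["width"],1),"F",s["force"].round(1),"t",round(s["clock"],2),"q",s["qpos"].round(2))
a=list(map(float,sys.argv[1:]))
for i in range(0,len(a),4):
    d=R.T@(np.array(a[i:i+3])-p); tw=-(a[i+3]-np.degrees(rot[2]))
    print("units",(d/25).round(2),"twist",round(((tw+180)%360-180)/6,2))
E
python3 go.py 585 268 130 110
```

```text
pos [161.9 629.2 206.8] yaw 165.6 tilt [-0.0009 -0.    ] w 85.4 F [ 0.3  0.4 -0.7] t 0.25 q [-1.38  0.63  0.04  1.52 -0.03  1.   -0.02]
units [-19.99  -9.77   3.08] twist 9.26
```

servo_tool(
  commands=[-1, -0.5, 0, 0.5, 0, -2.2, -1.1, 0.2, 1, 0, -3.6, -1.8, 0.4, 2, 0, -5, -2.5, 0.6, 3, 0, -6.4, -3.2, 0.8, 4, 0, -7.8, -3.9, 1, 5, 0, -9.2, -4.6, 1.2, 6, 0, -10.6, -5.3, 1.4, 7, 0, -11.6, -5.8, 1.6, 8, 0, -12, -6, 1.6, 9, 0],
)

```text
clock: 1.08
eef_pos: [419.3, 404.2, 166.7]
tool_rot: [3.141, 0.004, 1.935]
force: [0.4, -0.5, -0.3]
width: 85.2
```

```bash
python3 go.py 585 268 130 110
```

```text
pos [419.3 404.2 166.7] yaw 110.9 tilt [-0.0005  0.0036] w 85.2 F [ 0.4 -0.5 -0.3] t 1.08 q [-1.    0.6   0.29  1.76 -0.22  0.82 -0.25]
units [-7.45  4.25  1.5 ] twist 0.14
```

servo_tool(
  commands=[-1, 0.6, 0.2, 0, 0, -2, 1.2, 0.4, 0, 0, -3, 1.8, 0.6, 0, 0, -4, 2.4, 0.9, 0, 0, -5, 3, 1.2, 0, 0, -6, 3.5, 1.4, 0, 0, -7, 4, 1.5, 0, 0, -7.4, 4.2, 1.5, 0, 0, -7.4, 4.2, 1.5, 0, 0, -7.4, 4.2, 1.5, 0, 0],
)

```text
clock: 1.92
eef_pos: [580.1, 276.7, 129.6]
tool_rot: [-3.141, -0.001, 1.947]
force: [-0.3, 0.5, -0.9]
width: 85.2
```

```bash
python3 go.py 585 268 130 110 585 268 24 110; python3 - <<'E'
from h import *
cv2.imwrite("pics/w1.png",ctrl.get_image("wrist")["img"])
E
```

```text
pos [580.1 276.7 129.6] yaw 111.5 tilt [-0.0007 -0.0012] w 85.2 F [-0.3  0.5 -0.9] t 1.92 q [-0.63  0.72  0.25  1.62 -0.22  0.84  0.08]
units [-0.39  0.05 -0.02] twist 0.26
units [-0.4   0.06  4.22] twist 0.26
```

View pics/w1.png

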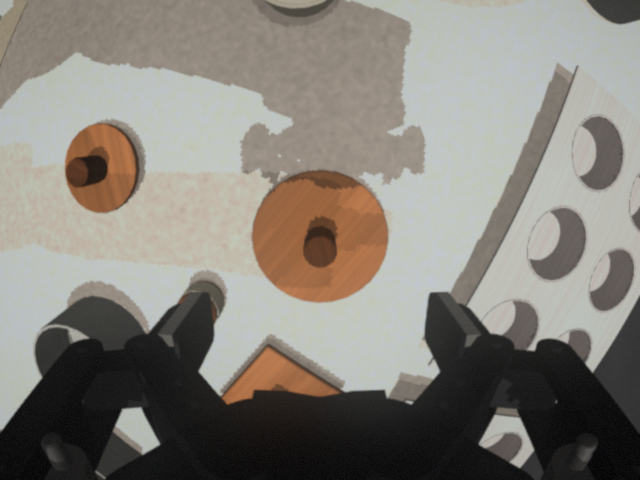

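```bash
cat >> h.py <<'E'
def wray(d,uv,z):
    uv=np.atleast_2d(np.float64(uv));K,T=d["K"],d["T"]
    x=(uv-K[:2,2])/K[0,0]; th=np.linalg.norm(x,axis=1); s=np.where(th>1e-9,np.sin(th)/np.maximum(th,1e-9),1)
    r=np.c_[x*s[:,None],np.cos(th)]@T[:3,:3].T; o=T[:3,3]; return o+r*((z-o[2])/r[:,2])[:,None]
E
python3 - <<'E'
from h import *
d=ctrl.get_image("wrist")
print(wray(d,[(319,246)],50).round(1))
m,cs=lids(d)
for c in cs:
    if cv2.contourArea(c)<3000: continue
    P=wray(d,c[:,0],18)[:,:2].astype(np.float32); print(cv2.boundingRect(c),np.round(cv2.minEnclosingCircle(P)[0]),cv2.minEnclosingCircle(P)[1]*2)
E
```

```text
[[580.4 271.7  50. ]]
(253, 173, 135, 131) [583. 267.] 106.13771057128906
(66, 125, 72, 89) [387. 256.] 77.56570434570312
```

servo_tool(
  commands=[-0.4, 0, 1, 0.2, 0, -0.4, 0, 2, 0.2, 0, -0.4, 0, 3, 0.2, 0, -0.4, 0, 3.8, 0.2, 0, -0.4, 0, 4.2, 0.2, 0, -0.4, 0, 4.2, 0.2, 0, -0.4, 0, 4.2, 0.2, 0.6, -0.4, 0, 4.2, 0.2, 1, -0.4, 0, 4.2, 0.2, 1, -0.4, 0, 4.2, 0.2, 1],
)

```text
clock: 2.85
eef_pos: [585.2, 267.3, 26.1]
tool_rot: [3.139, -0.0, 1.926]
force: [-0.4, -0.8, 0.5]
width: 38.5
```

servo_tool(
  commands=[0, 0, 0, 0, 1, 0, 0, 0, 0, 1, 0, 0, 0, 0, 1, 0, 0, 0, 0, 1, 0, 0, 0, 0, 1, 0, 0, 0, 0, 1],
)

```text
clock: 3.35
eef_pos: [585.1, 266.9, 26.1]
tool_rot: [3.14, -0.0, 1.926]
force: [-1.2, 0.1, 4.8]
width: -0.3
```

```bash
python3 go.py 585 268 160 110
```

```text
pos [585.1 266.9  26.1] yaw 110.4 tilt [-0.0015 -0.0003] w -0.3 F [-1.2  0.1  4.8] t 3.35 q [-0.59  0.85  0.21  1.67 -0.27  0.64  0.11]
units [ 0.04  0.02 -5.36] twist 0.06
```

```bash
python3 - <<'E'
from h import *
a=ctrl.get_image("wrist")["img"];b=ctrl.get_image("scene")["img"][250:480,220:540]
cv2.imwrite("pics/w2.png",np.hstack([cv2.resize(a,(400,300)),cv2.resize(b,(400,300))]))
E
```

```text
(no output)
```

View pics/w2.png

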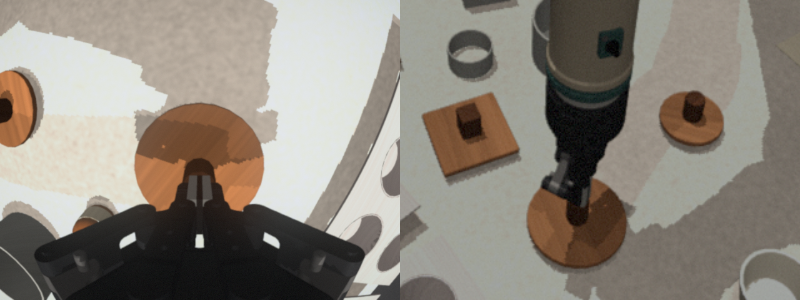

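```bash
python3 - <<'E'
from h import *
a=ctrl.get_image("wrist");b=ctrl.get_image("scene")
im=b["img"].copy(); s=ctrl.read_state()
for P,c in(([s["eef_pos"]],(0,255,0)),([[584,267,50]],(0,0,255)),([[584,267,18]],(255,0,0))):
    u=proj(b,P)[0]; print(u); cv2.circle(im,tuple((u).round().astype(int)),1,c,-1)
cv2.imwrite("pics/s3.png",cv2.resize(im[330:470,290:440],None,fx=4,fy=4))
cv2.imwrite("pics/w3.png",a["img"])
print(a["T"].round(3))
E
```

```text
[359.7021372  411.98708345]
[361.26725141 401.15099956]
[360.07197975 414.97627154]
[[ 9.37000e-01  3.36000e-01  9.30000e-02  5.60611e+02]
 [ 3.48000e-01 -9.05000e-01 -2.45000e-01  3.28060e+02]
 [ 2.00000e-03  2.62000e-01 -9.65000e-01  1.92301e+02]
 [ 0.00000e+00  0.00000e+00  0.00000e+00  1.00000e+00]]
```

View pics/s3.png

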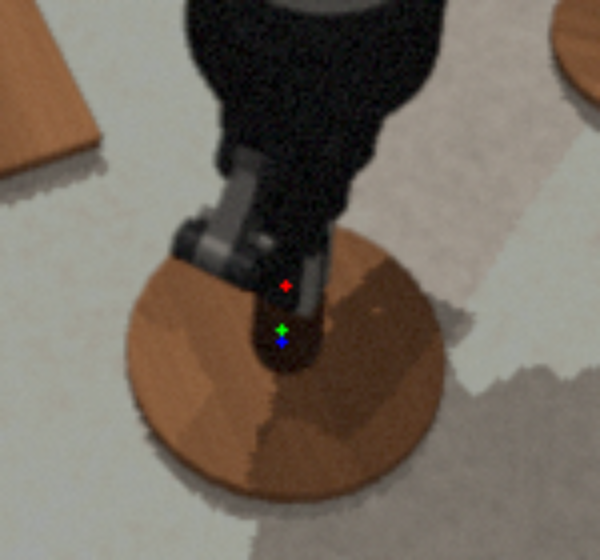

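View pics/w3.png

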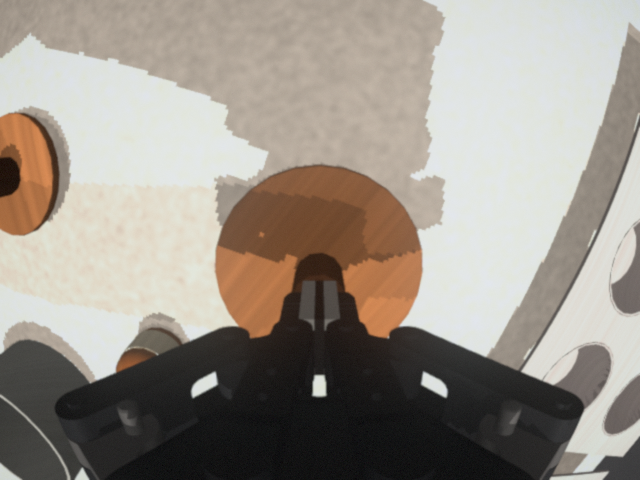

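The fingers shut without the knob between them, and they look as if they sit on top of it. I'll raise and check where the fingertip really is.

servo_tool(
  commands=[0, 0, -1, 0, 1, 0, 0, -2, 0, 1, 0, 0, -3, 0, 1, 0, 0, -4, 0, 1, 0, 0, -4, 0, 1, 0, 0, -4, 0, 1, 0, 0, -4, 0, 1, 0, 0, -4, 0, 1],
)

```text
clock: 4.22
eef_pos: [583.4, 266.5, 123.5]
tool_rot: [-3.139, 0.0, 1.926]
force: [0.4, -0.4, 0.8]
width: 0.2
```

```bash
python3 go.py; python3 - <<'E'
from h import *
a=ctrl.get_image("wrist");b=ctrl.get_image("scene")
im=b["img"].copy(); s=ctrl.read_state()
p=s["eef_pos"]
for dz,c in((0,(0,255,0)),(24,(0,0,255))):
    u=proj(b,[p+[0,0,dz]])[0]; print(u); cv2.circle(im,tuple((u).round().astype(int)),1,c,-1)
cv2.imwrite("pics/s4.png",cv2.resize(im[300:470,270:440],None,fx=3.5,fy=3.5))
w=a["img"].copy()
for dz,c in((0,(0,255,0)),(24,(0,0,255))):
    T=a["T"]; q=(p+[0,0,dz]-T[:3,3])@T[:3,:3]; th=np.arctan2(np.hypot(*q[:2]),q[2]); u=a["K"][:2,2]+371.65*th*q[:2]/np.hypot(*q[:2]); print(u)
    cv2.circle(w,tuple(u.round().astype(int)),1,c,-1)
cv2.imwrite("pics/w4.png",cv2.resize(w[180:400,200:440],None,fx=2.7,fy=2.7))
E
```

```text
pos [583.4 266.5 123.5] yaw 110.4 tilt [-0.0024  0.    ] w 0.2 F [ 0.4 -0.4  0.8] t 4.22 q [-0.62  0.72  0.25  1.62 -0.23  0.82  0.08]
[364.19104105 365.96984329]
[365.25667913 353.61415024]
[321.96661432 279.96190219]
[322.28889473 300.93736881]
```

View pics/s4.png

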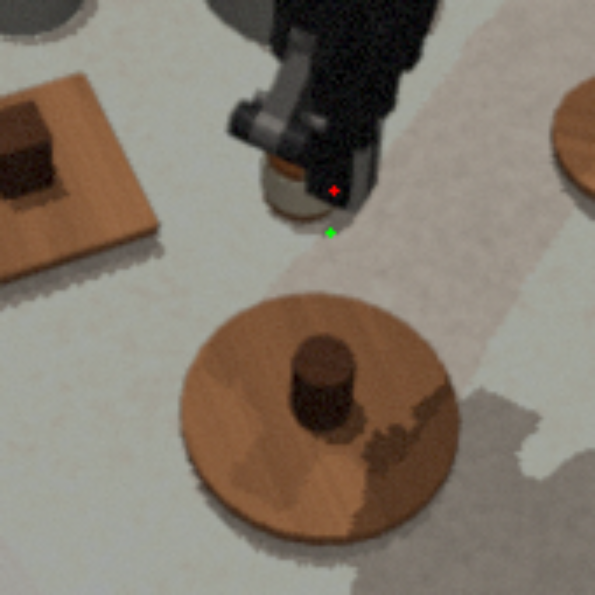

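View pics/w4.png

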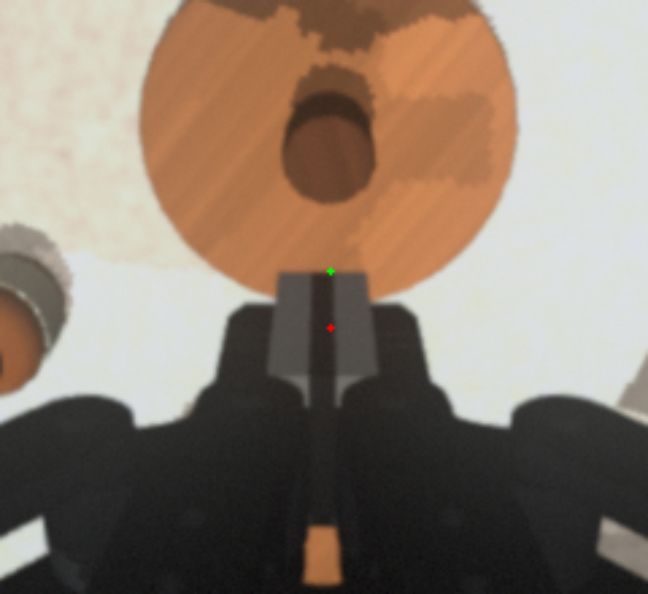

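Both views put the real fingertip about 24 mm behind the reported TCP, and laterally it agrees. The contact on the 50 mm knob top at a reported z of 26 says the same. So I'll grasp at a reported z of about 2 and watch the force.

servo_tool(
  commands=[0, 0, 0, 0, 0, 0, 0, 0, 0, 0, 0, 0, 0, 0, 0, 0, 0, 1, 0, 0, 0, 0, 2, 0, 0, 0, 0, 3, 0, 0, 0, 0, 3.8, 0, 0, 0, 0, 4, 0, 0, 0, 0, 4, 0, 0, 0, 0, 4, 0, 0],
)

```text
clock: 5.15
eef_pos: [585.0, 266.8, 25.3]
tool_rot: [3.141, 0.0, 1.926]
force: [0.4, -0.9, -0.6]
width: 85.2
```

servo_tool(
  commands=[0, 0, 0.3, 0, 0, 0, 0, 0.6, 0, 0, 0, 0, 0.8, 0, 0, 0, 0, 0.8, 0, 0, 0, 0, 0.8, 0, 0],
)

```text
clock: 5.57
eef_pos: [584.2, 266.7, 4.4]
tool_rot: [-3.141, -0.0, 1.926]
force: [-0.7, 0.5, 0.4]
width: 85.1
```

servo_tool(
  commands=[0, 0, 0, 0, 1, 0, 0, 0, 0, 1, 0, 0, 0, 0, 1, 0, 0, 0, 0, 1, 0, 0, 0, 0, 1, 0, 0, 0, 0, 1, 0, 0, 0, 0, 1, 0, 0, 0, 0, 1],
)

```text
clock: 6.23
eef_pos: [584.8, 266.9, 5.1]
tool_rot: [3.141, -0.0, 1.926]
force: [0.7, -0.4, 3.9]
width: 21.8
```

servo_tool(
  commands=[0, 0, -0.5, 0, 1, 0, 0, -1, 0, 1, 0, 0, -2, 0, 1, 0, 0, -3, 0, 1, 0, 0, -4, 0, 1, 0, 0, -5, 0, 1, 0, 0, -5, 0, 1, 0, 0, -5, 0, 1],
)

```text
clock: 6.9
eef_pos: [585.6, 267.3, 132.3]
tool_rot: [3.137, -0.001, 1.926]
force: [-0.7, -1.2, -2.3]
width: 22.0
```

```bash
python3 go.py 416.5 74.6 130 110; python3 - <<'E'
from h import *
a=ctrl.get_image("wrist")["img"];b=ctrl.get_image("scene")["img"][250:480,220:540]
cv2.imwrite("pics/w5.png",np.hstack([cv2.resize(a,(400,300)),cv2.resize(b,(400,300))]))
E
```

```text
pos [585.6 267.3 132.3] yaw 110.4 tilt [-0.0043 -0.0005] w 22.0 F [-0.7 -1.2 -2.3] t 6.9 q [-0.62  0.71  0.26  1.62 -0.23  0.83  0.08]
units [-4.87 -9.03  0.05] twist 0.06
```

View pics/w5.png

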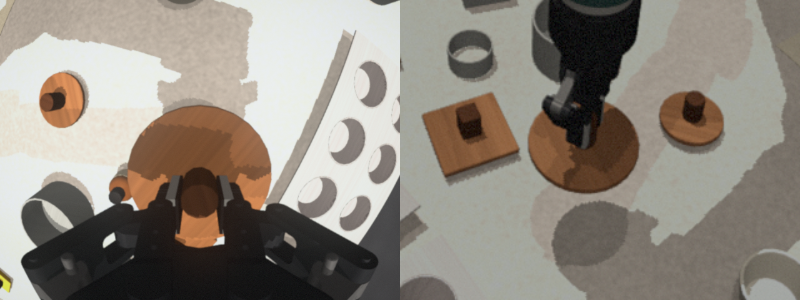

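servo_tool(
  commands=[-0.3, -0.5, 0, 0, 1, -0.8, -1.5, 0, 0, 1, -1.4, -2.6, 0, 0, 1, -2, -3.8, 0, 0, 1, -2.7, -5, 0, 0, 1, -3.4, -6.3, 0, 0, 1, -4, -7.5, 0, 0, 1, -4.5, -8.4, 0, 0, 1, -4.8, -8.9, 0, 0, 1, -4.9, -9, 0, 0, 1],
)

```text
clock: 7.83
eef_pos: [412.4, 71.1, 128.9]
tool_rot: [-3.136, -0.0, 1.923]
force: [-0.4, 0.2, -1.2]
width: 21.6
```

servo_tool(
  commands=[0, 0, 0, 0, 1, 0, 0, 0, 0, 1, 0, 0, 0, 0, 1],
)

```text
clock: 8.08
eef_pos: [417.3, 74.8, 129.5]
tool_rot: [3.141, -0.0, 1.928]
force: [-0.0, 0.8, -0.7]
width: 22.1
```

```bash
python3 go.py 416.5 74.6 75 110;  python3 - <<'E'
from h import *
a=ctrl.get_image("wrist")["img"];b=ctrl.get_image("scene")["img"][200:430,220:540]
cv2.imwrite("pics/w6.png",np.hstack([cv2.resize(a,(400,300)),cv2.resize(b,(400,300))]))
E
```

```text
pos [417.3  74.8 129.5] yaw 110.5 tilt [-0.0008 -0.0001] w 22.1 F [-0.   0.8 -0.7] t 8.08 q [-0.41  0.46  0.23  2.21 -0.21  0.5   0.34]
units [ 0.   -0.03  2.18] twist 0.08
```

View pics/w6.png

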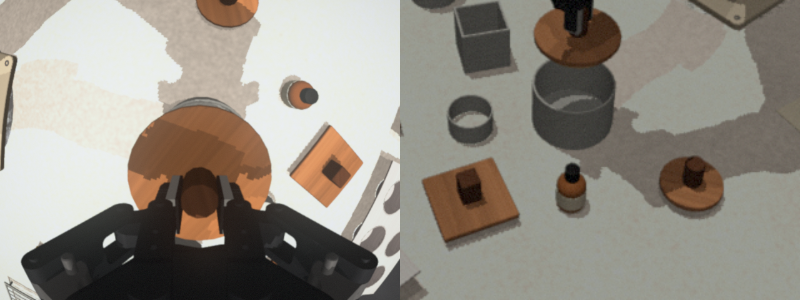

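Aligned at (417.3, 74.8). Lowering: seated should be at a reported z of about 60.

servo_tool(
  commands=[0, 0, 0.8, 0, 1, 0, 0, 1.5, 0, 1, 0, 0, 1.9, 0, 1, 0, 0, 2.2, 0, 1, 0, 0, 2.3, 0, 1, 0, 0, 2.4, 0, 1, 0, 0, 2.5, 0, 1, 0, 0, 2.6, 0, 1, 0, 0, 2.7, 0, 1, 0, 0, 2.7, 0, 1],
)

```text
clock: 9.02
eef_pos: [416.2, 73.7, 62.1]
tool_rot: [3.142, -0.0, 1.926]
force: [-0.6, -0.0, -0.3]
width: 22.3
```

```bash
python3 go.py 416.5 74.6 60 110
```

```text
pos [416.2  73.7  62.1] yaw 110.4 tilt [-0.0001 -0.0001] w 22.3 F [-0.6 -0.  -0.3] t 9.02 q [-0.34  0.59  0.14  2.26 -0.27  0.3   0.4 ]
units [0.03 0.03 0.08] twist 0.06
```

servo_tool(
  commands=[0, 0, 0.1, 0, 1, 0, 0, 0.1, 0, 1, 0, 0, 0.1, 0, 1],
)

```text
clock: 9.27
eef_pos: [416.5, 73.7, 60.0]
tool_rot: [3.141, -0.0, 1.926]
force: [-0.1, 0.6, 3.8]
width: 21.9
```

servo_tool(
  commands=[0, 0, 0, 0, 0.4, 0, 0, 0, 0, 0, 0, 0, 0, 0, 0, 0, 0, 0, 0, 0, 0, 0, 0, 0, 0, 0, 0, -1, 0, 0, 0, 0, -2, 0, 0, 0, 0, -3, 0, 0, 0, 0, -3, 0, 0, 0, 0, -3, 0, 0],
)

```text
clock: 10.1
eef_pos: [417.1, 74.0, 135.7]
tool_rot: [3.139, 0.0, 1.927]
force: [0.1, 0.5, -0.2]
width: 85.2
```

```bash
python3 go.py 386 256 110 90;  python3 - <<'E'
from h import *
a=ctrl.get_image("wrist")["img"];b=ctrl.get_image("scene")["img"][200:430,220:540]
cv2.imwrite("pics/w7.png",np.hstack([cv2.resize(a,(400,300)),cv2.resize(b,(400,300))]))
E
```

```text
pos [417.1  74.  135.7] yaw 110.4 tilt [-0.0031  0.0002] w 85.2 F [ 0.1  0.5 -0.2] t 10.1 q [-0.42  0.45  0.24  2.2  -0.22  0.51  0.35]
units [7.26 1.37 1.03] twist 3.4
```

View pics/w7.png

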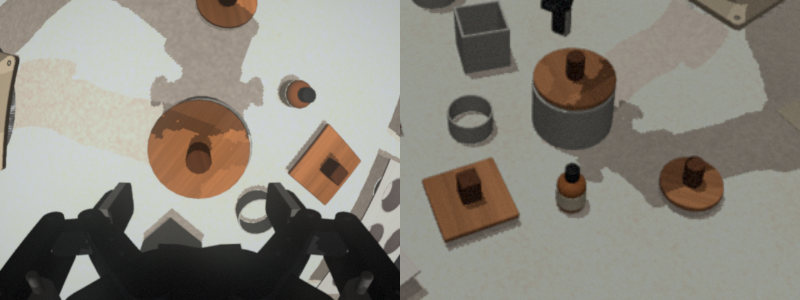

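The large round lid is seated; a few mm of rim sliver shows, which is within the play. Next, the small round lid.

servo_tool(
  commands=[0.5, 0.1, 0, 0.4, 0, 1.5, 0.3, 0, 0.8, 0, 2.7, 0.5, 0.2, 1.2, 0, 4, 0.8, 0.4, 1.8, 0, 5.2, 1, 0.6, 2.4, 0, 6.3, 1.2, 0.8, 3, 0, 7, 1.3, 1, 3.4, 0, 7.3, 1.4, 1, 3.4, 0, 7.3, 1.4, 1, 3.4, 0, 7.3, 1.4, 1, 3.4, 0],
)

```text
clock: 11.03
eef_pos: [385.4, 255.7, 109.2]
tool_rot: [-3.141, 0.002, 1.571]
force: [-0.1, -0.5, -0.0]
width: 85.3
```

```bash
python3 go.py 386.5 256 110 90 386.5 256 5 90; python3 - <<'E'
from h import *
d=ctrl.get_image("wrist")
cv2.imwrite("pics/w8.png",d["img"])
m,cs=lids(d)
for c in cs:
    if cv2.contourArea(c)<3000: continue
    P=wray(d,c[:,0],18)[:,:2].astype(np.float32); print(cv2.boundingRect(c),np.round(cv2.minEnclosingCircle(P)[0]),cv2.minEnclosingCircle(P)[1]*2)
E
```

```text
pos [385.4 255.7 109.2] yaw 90.0 tilt [-0.0008  0.0016] w 85.3 F [-0.1 -0.5 -0. ] t 11.03 q [-0.89  0.55  0.36  2.13 -0.37  0.52 -0.26]
units [ 0.01  0.05 -0.03] twist 0.0
units [0.02 0.05 4.17] twist 0.0
(268, 179, 106, 103) [385. 256.] 76.22025299072266
```

View pics/w8.png

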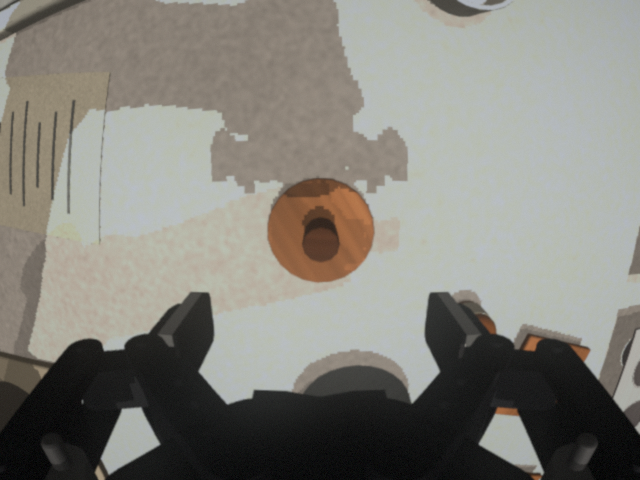

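The small round lid (knob near (320,240)) is centred between the pads and its measured centre (385,256) agrees with the TCP. Descending.

servo_tool(
  commands=[0, 0, 1, 0, 0, 0, 0, 2, 0, 0, 0, 0, 3, 0, 0, 0, 0, 3.6, 0, 0, 0, 0, 4, 0, 0, 0, 0, 4.2, 0, 0, 0, 0, 4.2, 0, 0, 0, 0, 4.2, 0, 0.4, 0, 0, 4.2, 0, 1, 0, 0, 4.2, 0, 1],
)

```text
clock: 11.92
eef_pos: [386.0, 257.2, 5.6]
tool_rot: [3.14, -0.001, 1.571]
force: [-0.9, 0.3, -0.2]
width: 51.5
```

servo_tool(
  commands=[0, 0, 0, 0, 1, 0, 0, 0, 0, 1, 0, 0, 0, 0, 1, 0, 0, 0, 0, 1, 0, 0, 0, 0, 1, 0, 0, 0, 0, 1],
)

```text
clock: 12.42
eef_pos: [385.7, 257.3, 5.4]
tool_rot: [3.141, -0.001, 1.571]
force: [-0.9, -0.1, 6.0]
width: 21.8
```

servo_tool(
  commands=[0, 0, -0.5, 0, 1, 0, 0, -1.2, 0, 1, 0, 0, -2.2, 0, 1, 0, 0, -3.2, 0, 1, 0, 0, -4.2, 0, 1, 0, 0, -5.2, 0, 1, 0, 0, -6.2, 0, 1, 0, 0, -7, 0, 1, 0, 0, -7, 0, 1, 0, 0, -7, 0, 1],
)

```text
clock: 13.25
eef_pos: [385.5, 257.4, 180.3]
tool_rot: [3.14, -0.002, 1.571]
force: [-0.5, 0.3, -2.0]
width: 22.1
```

```bash
python3 go.py 490 0 180 90 410 -262 180 90
```

```text
pos [385.5 257.4 180.3] yaw 90.0 tilt [-0.0013 -0.0017] w 22.1 F [-0.5  0.3 -2. ] t 13.25 q [-0.99  0.44  0.48  2.06 -0.31  0.71 -0.31]
units [-10.3    4.18   0.  ] twist 0.0
units [-2.078e+01  9.800e-01 -2.000e-02] twist 0.0
```

servo_tool(
  commands=[-0.4, 0.3, 0, 0, 1, -1.2, 0.7, 0, 0, 1, -2.2, 1.2, 0, 0, 1, -3.3, 1.7, 0, 0, 1, -4.4, 2.2, 0, 0, 1, -5.5, 2.7, 0, 0, 1, -6.6, 3.1, 0, 0, 1, -7.7, 3.5, 0, 0, 1, -8.8, 3.8, 0, 0, 1, -9.9, 4, 0, 0, 1],
)

```text
clock: 14.08
eef_pos: [484.8, 7.9, 178.0]
tool_rot: [-3.139, 0.0, 1.57]
force: [-0.1, 0.3, -1.7]
width: 21.8
```

servo_tool(
  commands=[-1.1, 0, 0, 0, 1, -2.2, -0.1, 0, 0, 1, -3.3, -0.4, 0, 0, 1, -4.4, -0.7, 0, 0, 1, -5.5, -1.1, 0, 0, 1, -6.6, -1.5, 0, 0, 1, -7.7, -2, 0, 0, 1, -8.8, -2.5, 0, 0, 1, -9.8, -2.8, 0, 0, 1, -10.5, -3, 0, 0, 1],
)

```text
clock: 14.92
eef_pos: [407.6, -255.1, 178.2]
tool_rot: [-3.138, -0.0, 1.567]
force: [0.4, -0.0, -1.2]
width: 21.7
```

servo_tool(
  commands=[0, 0, 0, 0, 1, 0, 0, 0, 0, 1, 0, 0, 0, 0, 1],
)

```text
clock: 15.17
eef_pos: [409.7, -251.8, 178.5]
tool_rot: [-3.139, -0.002, 1.571]
force: [0.7, 0.4, -2.0]
width: 22.2
```

```bash
python3 go.py 409 -262.5 180 90 409 -262.5 75 90;python3 - <<'E'
from h import *
a=ctrl.get_image("wrist")["img"];e=ctrl.get_image("scene");b=e["img"][80:310,160:480]
cv2.imwrite("pics/w9.png",np.hstack([cv2.resize(a,(400,300)),cv2.resize(b,(400,300))]))
E
```

```text
pos [ 409.7 -251.8  178.5] yaw 90.0 tilt [-0.0022 -0.002 ] w 22.2 F [ 0.7  0.4 -2. ] t 15.17 q [ 0.18  0.47  0.44  2.02 -0.3   0.73  0.81]
units [-0.43 -0.03 -0.06] twist 0.0
units [-0.44 -0.02  4.14] twist 0.0
```

View pics/w9.png

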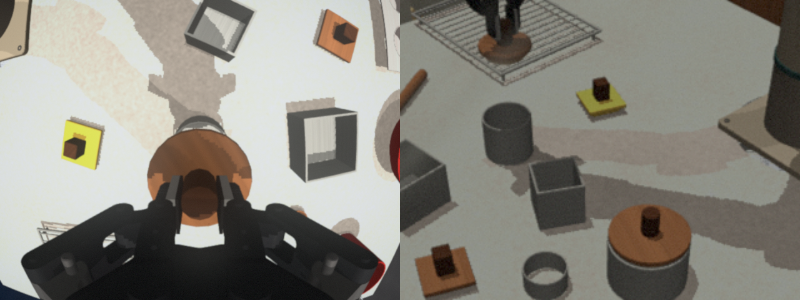

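servo_tool(
  commands=[-0.2, 0, 0.8, 0, 1, -0.4, 0, 1.8, 0, 1, -0.4, 0, 2.8, 0, 1, -0.4, 0, 3.4, 0, 1, -0.4, 0, 3.6, 0, 1, -0.4, 0, 3.6, 0, 1, -0.4, 0, 3.6, 0, 1],
)

```text
clock: 15.85
eef_pos: [410.7, -262.8, 90.0]
tool_rot: [3.141, 0.0, 1.571]
force: [-0.1, -1.0, -1.8]
width: 21.9
```

```bash
python3 go.py 409 -262.5 60 90;python3 - <<'E'
from h import *
e=ctrl.get_image("scene");b=e["img"][120:240,180:340]; t=ctrl.get_image("top")["img"][195:315,380:540]
cv2.imwrite("pics/w10.png",np.hstack([cv2.resize(t,(400,300)),cv2.resize(b,(400,300))]))
E
```

```text
pos [ 410.7 -262.8   90. ] yaw 90.0 tilt [-0.0003  0.0001] w 21.9 F [-0.1 -1.  -1.8] t 15.85 q [ 0.28  0.61  0.34  2.08 -0.4   0.51  0.92]
units [ 0.01 -0.07  1.2 ] twist 0.01
```

View pics/w10.png

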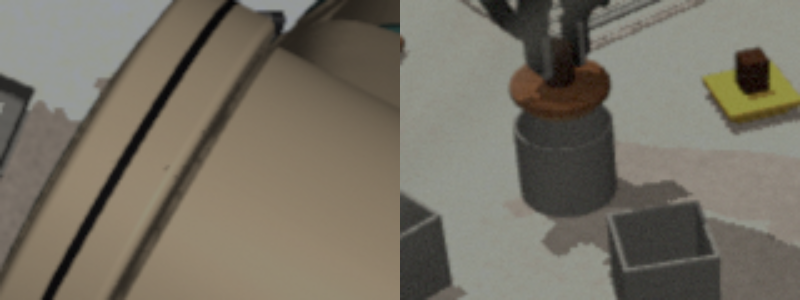

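servo_tool(
  commands=[0, -0.1, 0.3, 0, 1, 0, -0.1, 0.6, 0, 1, 0, -0.1, 0.8, 0, 1, 0, -0.1, 0.9, 0, 1, 0, -0.1, 1, 0, 1, 0, -0.1, 1.1, 0, 1, 0, -0.1, 1.1, 0, 1, 0, -0.1, 1.1, 0, 1],
)

```text
clock: 16.62
eef_pos: [407.6, -263.2, 62.1]
tool_rot: [-3.141, -0.0, 1.57]
force: [0.4, 0.3, -1.9]
width: 22.0
```

```bash
python3 go.py 409 -262.5 60 90;python3 - <<'E'
from h import *
e=ctrl.get_image("scene");b=e["img"][120:240,180:340]
cv2.imwrite("pics/w11.png",cv2.resize(b,(640,480)))
E
```

```text
pos [ 407.6 -263.2   62.1] yaw 90.0 tilt [-0.0002 -0.0001] w 22.0 F [ 0.4  0.3 -1.9] t 16.62 q [ 0.32  0.66  0.3   2.1  -0.43  0.44  0.95]
units [0.03 0.06 0.08] twist -0.01
```

View pics/w11.png

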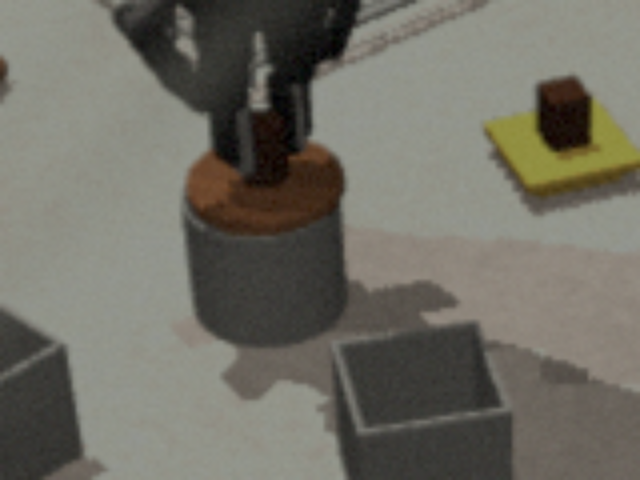

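The lid is in the mouth with no contact force. Lowering the last 2 mm and releasing.

servo_tool(
  commands=[0, 0, 0.1, 0, 1, 0, 0, 0.1, 0, 1, 0, 0, 0.1, 0, 1],
)

```text
clock: 16.92
eef_pos: [408.1, -263.5, 60.4]
tool_rot: [3.14, 0.0, 1.57]
force: [-0.7, 0.5, 6.0]
width: 22.4
```

servo_tool(
  commands=[0, 0, 0, 0, 0.4, 0, 0, 0, 0, 0, 0, 0, 0, 0, 0, 0, 0, 0, 0, 0, 0, 0, 0, 0, 0, 0, 0, -1, 0, 0, 0, 0, -2, 0, 0, 0, 0, -3, 0, 0, 0, 0, -3, 0, 0, 0, 0, -3, 0, 0],
)

```text
clock: 17.75
eef_pos: [408.6, -263.5, 135.7]
tool_rot: [3.139, 0.001, 1.571]
force: [-1.0, -0.2, -0.2]
width: 85.3
```

```bash
python3 go.py 630 -87 130 71;python3 - <<'E'
from h import *
a=ctrl.get_image("wrist")["img"];e=ctrl.get_image("scene");b=e["img"][80:310,160:480]
cv2.imwrite("pics/w12.png",np.hstack([cv2.resize(a,(400,300)),cv2.resize(b,(400,300))]))
E
```

```text
pos [ 408.6 -263.5  135.7] yaw 90.0 tilt [-0.0026  0.0013] w 85.3 F [-1.  -0.2 -0.2] t 17.75 q [ 0.24  0.54  0.4   2.05 -0.35  0.62  0.88]
units [7.06 8.86 0.24] twist 3.17
```

View pics/w12.png

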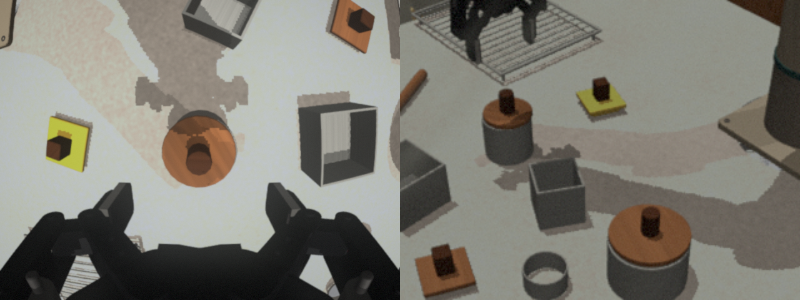

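The small round lid is seated. Now the small square lid.

servo_tool(
  commands=[0.5, 0.6, 0, 0.4, 0, 1.3, 1.6, 0, 0.8, 0, 2.2, 2.7, 0, 1.2, 0, 3.1, 3.8, 0, 1.6, 0, 4, 5, 0, 2, 0, 4.9, 6.2, 0, 2.4, 0, 5.8, 7.3, 0, 2.8, 0, 6.6, 8.3, 0.1, 3.1, 0, 7, 8.8, 0.2, 3.1, 0, 7, 8.8, 0.2, 3.1, 0],
)

```text
clock: 18.68
eef_pos: [629.8, -82.9, 126.7]
tool_rot: [-3.139, -0.002, 1.253]
force: [0.4, 0.6, 0.7]
width: 85.2
```

servo_tool(
  commands=[0, 0, 0, 0, 0, 0, 0, 0, 0, 0, 0, 0, 0, 0, 0],
)

```text
clock: 18.93
eef_pos: [626.3, -90.0, 129.3]
tool_rot: [-3.14, 0.001, 1.243]
force: [0.7, -0.2, 0.0]
width: 85.6
```

```bash
python3 go.py 630 -87 130 71 630 -87 5 71; python3 - <<'E'
from h import *
d=ctrl.get_image("wrist")
cv2.imwrite("pics/w13.png",d["img"])
m,cs=lids(d)
for c in cs:
    if cv2.contourArea(c)<3000: continue
    P=wray(d,c[:,0],18)[:,:2].astype(np.float32); print(cv2.boundingRect(c),cv2.minAreaRect(P))
E
```

```text
pos [626.3 -90.  129.3] yaw 71.2 tilt [-0.0014  0.0011] w 85.6 F [ 0.7 -0.2  0. ] t 18.93 q [-0.21  0.75  0.53  1.65 -0.47  0.87  0.18]
units [ 0.16  0.1  -0.03] twist 0.04
units [0.17 0.11 4.97] twist 0.04
(281, 178, 88, 85) ((630.3827514648438, -87.93155670166016), (66.34854125976562, 66.18599700927734), 71.1663589477539)
(0, 71, 51, 133) ((389.8486328125, 84.58454895019531), (131.33193969726562, 78.20903015136719), 66.88339233398438)
(162, 0, 113, 67) ((601.7258911132812, 85.08184051513672), (58.78883743286133, 90.2762222290039), 72.36597442626953)
```

View pics/w13.png

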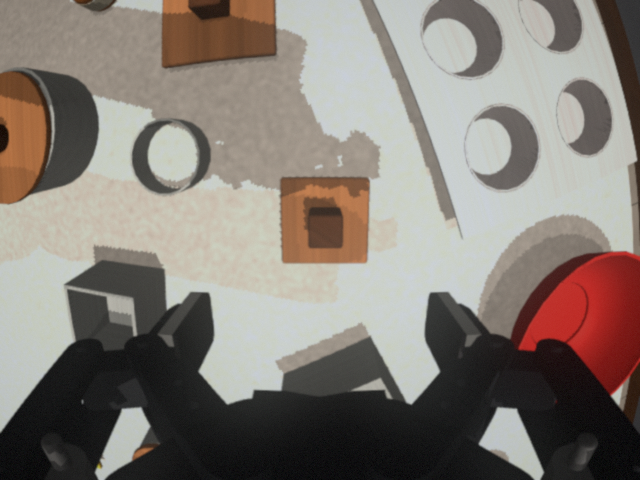

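The brown small square lid (knob at (325,228)) is axis-aligned in this view, and its measured centre (630.4,-87.9) and 71.2° match. Grasping.

servo_tool(
  commands=[0.1, 0.1, 1, 0, 0, 0.1, 0.1, 2, 0, 0, 0.1, 0.1, 3, 0, 0, 0.1, 0.1, 4, 0, 0, 0.1, 0.1, 4.6, 0, 0, 0.1, 0.1, 4.9, 0, 0, 0.1, 0.1, 5, 0, 0, 0.1, 0.1, 5, 0, 0, 0.1, 0.1, 5, 0, 0, 0.1, 0.1, 5, 0, 0.4],
)

```text
clock: 19.82
eef_pos: [631.9, -87.1, 6.1]
tool_rot: [3.139, -0.0, 1.245]
force: [-0.3, 0.1, 0.9]
width: 75.4
```

servo_tool(
  commands=[0, 0, 0, 0, 1, 0, 0, 0, 0, 1, 0, 0, 0, 0, 1, 0, 0, 0, 0, 1, 0, 0, 0, 0, 1, 0, 0, 0, 0, 1, 0, 0, 0, 0, 1, 0, 0, 0, 0, 1],
)

```text
clock: 20.48
eef_pos: [631.4, -86.7, 5.1]
tool_rot: [3.141, -0.0, 1.246]
force: [0.2, 0.1, 5.7]
width: 23.1
```

servo_tool(
  commands=[0, 0, -0.5, 0, 1, 0, 0, -1.2, 0, 1, 0, 0, -2.2, 0, 1, 0, 0, -3.2, 0, 1, 0, 0, -4.2, 0, 1, 0, 0, -5, 0, 1, 0, 0, -5, 0, 1, 0, 0, -5, 0, 1, 0, 0, -5, 0, 1],
)

```text
clock: 21.23
eef_pos: [629.9, -86.1, 128.8]
tool_rot: [-3.139, -0.0, 1.246]
force: [-1.0, 0.3, -2.0]
width: 22.8
```

```bash
python3 go.py 431.4 -100.7 130 64.5
```

```text
pos [629.9 -86.1 128.8] yaw 71.4 tilt [-0.0021 -0.    ] w 22.8 F [-1.   0.3 -2. ] t 21.23 q [-0.21  0.76  0.53  1.64 -0.47  0.87  0.18]
units [-3.09 -7.34 -0.03] twist 1.15
```

servo_tool(
  commands=[-0.2, -0.5, 0, 0.2, 1, -0.6, -1.3, 0, 0.4, 1, -1, -2.3, 0, 0.6, 1, -1.4, -3.3, 0, 0.8, 1, -1.8, -4.3, 0, 1, 1, -2.2, -5.3, 0, 1.1, 1, -2.6, -6.3, 0, 1.1, 1, -2.9, -7, 0, 1.1, 1, -3.1, -7.3, 0, 1.1, 1, -3.1, -7.3, 0, 1.1, 1],
)

```text
clock: 22.07
eef_pos: [430.6, -101.9, 129.1]
tool_rot: [-3.138, 0.001, 1.129]
force: [0.2, -0.2, -0.6]
width: 22.8
```

servo_tool(
  commands=[0, 0, 0.4, 0, 1, 0, 0, 0.8, 0, 1, 0, 0, 1.2, 0, 1, 0, 0, 1.6, 0, 1, 0, 0, 1.6, 0, 1, 0, 0, 1.6, 0, 1],
)

```text
clock: 22.57
eef_pos: [434.1, -101.9, 89.1]
tool_rot: [-3.141, 0.0, 1.131]
force: [0.0, -0.3, -1.6]
width: 22.7
```

```bash
python3 go.py 431.4 -100.7 60 64.5;python3 - <<'E'
from h import *
a=ctrl.get_image("wrist")["img"];e=ctrl.get_image("scene");b=e["img"][150:285,220:400]
cv2.imwrite("pics/w14.png",np.hstack([cv2.resize(a,(400,300)),cv2.resize(b,(400,300))]))
E
```

```text
pos [ 434.1 -101.9   89.1] yaw 64.8 tilt [-0.0005  0.0005] w 22.7 F [ 0.  -0.3 -1.6] t 22.57 q [-0.15  0.6   0.46  2.19 -0.58  0.48  0.33]
units [-0.   -0.12  1.16] twist 0.05
```

View pics/w14.png

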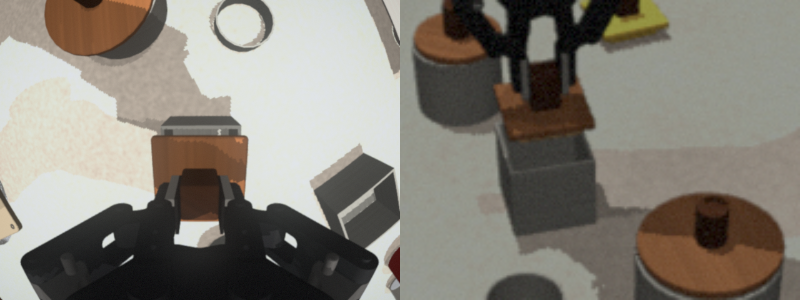

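servo_tool(
  commands=[0, -0.1, 0.3, 0, 1, 0, -0.1, 0.6, 0, 1, 0, -0.1, 0.8, 0, 1, 0, -0.1, 0.9, 0, 1, 0, -0.1, 1, 0, 1, 0, -0.1, 1.1, 0, 1, 0, -0.1, 1.1, 0, 1, 0, -0.1, 1.1, 0, 1],
)

```text
clock: 23.33
eef_pos: [430.9, -100.8, 62.1]
tool_rot: [-3.141, -0.0, 1.13]
force: [0.0, 0.5, -1.4]
width: 22.9
```

```bash
python3 go.py 431.4 -100.7 60 64.5
```

```text
pos [ 430.9 -100.8   62.1] yaw 64.8 tilt [-0.0001 -0.    ] w 22.9 F [ 0.   0.5 -1.4] t 23.33 q [-0.1   0.64  0.39  2.21 -0.63  0.4   0.37]
units [0.01 0.01 0.09] twist 0.04
```

servo_tool(
  commands=[0, 0, 0.1, 0, 1, 0, 0, 0.1, 0, 1, 0, 0, 0.1, 0, 1],
)

```text
clock: 23.58
eef_pos: [431.4, -100.9, 60.1]
tool_rot: [3.141, -0.0, 1.13]
force: [-0.9, -0.1, 3.5]
width: 22.7
```

servo_tool(
  commands=[0, 0, 0, 0, 0.4, 0, 0, 0, 0, 0, 0, 0, 0, 0, 0, 0, 0, 0, 0, 0, 0, 0, 0, 0, 0, 0, 0, -1, 0, 0, 0, 0, -2, 0, 0, 0, 0, -3, 0, 0, 0, 0, -3, 0, 0, 0, 0, -3, 0, 0],
)

```text
clock: 24.42
eef_pos: [431.9, -100.7, 135.5]
tool_rot: [3.139, -0.001, 1.131]
force: [-1.2, 0.8, -0.6]
width: 85.4
```

```bash
python3 go.py 606 103 130 73;python3 - <<'E'
from h import *
a=ctrl.get_image("wrist")["img"];e=ctrl.get_image("scene");b=e["img"][150:285,220:400]
cv2.imwrite("pics/w15.png",np.hstack([cv2.resize(a,(400,300)),cv2.resize(b,(400,300))]))
E
```

```text
pos [ 431.9 -100.7  135.5] yaw 64.8 tilt [-0.0026 -0.0009] w 85.4 F [-1.2  0.8 -0.6] t 24.42 q [-0.23  0.52  0.57  2.16 -0.5   0.59  0.26]
units [10.34  2.83  0.24] twist -1.37
```

View pics/w15.png

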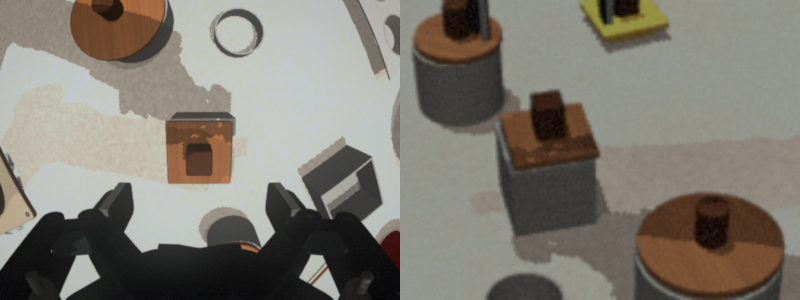

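The small square lid is seated flat. Next, the large square lid.

servo_tool(
  commands=[0.6, 0.2, 0, -0.2, 0, 1.7, 0.5, 0, -0.4, 0, 2.9, 0.8, 0, -0.6, 0, 4.2, 1.1, 0, -0.8, 0, 5.5, 1.5, 0, -1, 0, 6.8, 1.9, 0, -1.2, 0, 8.1, 2.3, 0.1, -1.4, 0, 9.3, 2.6, 0.2, -1.4, 0, 10, 2.8, 0.2, -1.4, 0, 10.3, 2.8, 0.2, -1.4, 0],
)

```text
clock: 25.35
eef_pos: [605.3, 106.8, 127.5]
tool_rot: [-3.14, -0.001, 1.282]
force: [0.8, 0.0, 0.9]
width: 85.8
```

servo_tool(
  commands=[0, 0, 0, 0, 0, 0, 0, 0, 0, 0, 0, 0, 0, 0, 0],
)

```text
clock: 25.6
eef_pos: [602.8, 100.5, 129.4]
tool_rot: [-3.14, 0.001, 1.275]
force: [0.2, -0.9, 0.3]
width: 85.2
```

```bash
python3 go.py 606 103 130 73 606 103 5 73; python3 - <<'E'
from h import *
d=ctrl.get_image("wrist")
cv2.imwrite("pics/w16.png",d["img"])
m,cs=lids(d)
for c in cs:
    if cv2.contourArea(c)<3000: continue
    P=wray(d,c[:,0],18)[:,:2].astype(np.float32); print(cv2.boundingRect(c),cv2.minAreaRect(P))
E
```

```text
pos [602.8 100.5 129.4] yaw 73.0 tilt [-0.0013  0.0015] w 85.2 F [ 0.2 -0.9  0.3] t 25.6 q [-0.54  0.73  0.56  1.72 -0.49  0.84 -0.06]
units [ 0.13  0.09 -0.02] twist 0.01
units [0.14 0.1  4.98] twist 0.01
(55, 277, 102, 75) ((371.994873046875, 79.13703918457031), (79.39449310302734, 132.10736083984375), 79.70061492919922)
(264, 162, 120, 115) ((606.5238647460938, 102.82643127441406), (90.14474487304688, 89.85687255859375), 73.12480163574219)
```

View pics/w16.png

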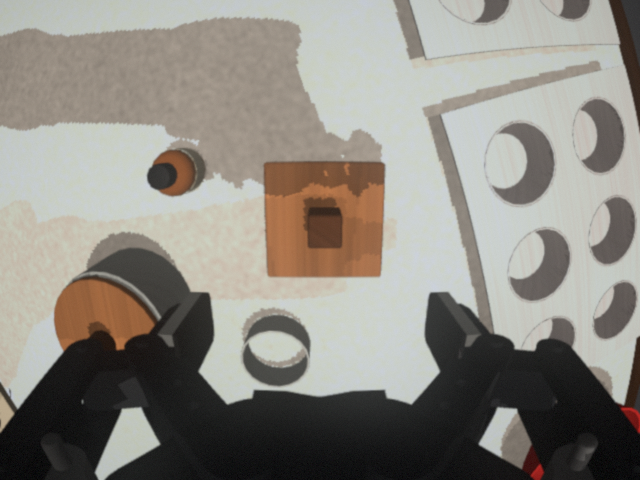

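servo_tool(
  commands=[0.1, 0.1, 1, 0, 0, 0.1, 0.1, 2, 0, 0, 0.1, 0.1, 3, 0, 0, 0.1, 0.1, 4, 0, 0, 0.1, 0.1, 4.6, 0, 0, 0.1, 0.1, 4.9, 0, 0, 0.1, 0.1, 5, 0, 0, 0.1, 0.1, 5, 0, 0, 0.1, 0.1, 5, 0, 0, 0.1, 0.1, 5, 0, 0.4],
)

```text
clock: 26.48
eef_pos: [608.1, 103.9, 6.0]
tool_rot: [3.14, -0.001, 1.277]
force: [0.3, -0.3, 0.3]
width: 75.4
```

servo_tool(
  commands=[0, 0, 0, 0, 1, 0, 0, 0, 0, 1, 0, 0, 0, 0, 1, 0, 0, 0, 0, 1, 0, 0, 0, 0, 1, 0, 0, 0, 0, 1, 0, 0, 0, 0, 1, 0, 0, 0, 0, 1],
)

```text
clock: 27.15
eef_pos: [607.6, 104.1, 5.2]
tool_rot: [3.141, -0.0, 1.277]
force: [-0.1, 0.4, 4.5]
width: 22.8
```

servo_tool(
  commands=[0, 0, -0.5, 0, 1, 0, 0, -1.2, 0, 1, 0, 0, -2.2, 0, 1, 0, 0, -3.2, 0, 1, 0, 0, -4.2, 0, 1, 0, 0, -5, 0, 1, 0, 0, -5, 0, 1, 0, 0, -5, 0, 1, 0, 0, -5, 0, 1],
)

```text
clock: 27.9
eef_pos: [606.2, 104.2, 129.1]
tool_rot: [-3.14, 0.0, 1.277]
force: [-0.3, -0.9, -2.2]
width: 22.8
```

```bash
python3 go.py 595.5 -258.6 130 98.5
```

```text
pos [606.2 104.2 129.1] yaw 73.2 tilt [-0.0017  0.0004] w 22.8 F [-0.3 -0.9 -2.2] t 27.9 q [-0.54  0.74  0.56  1.7  -0.49  0.85 -0.06]
units [-14.02   3.79  -0.04] twist -4.22
```

servo_tool(
  commands=[-0.5, 0.1, 0, -0.2, 1, -1.5, 0.4, 0, -0.6, 1, -2.7, 0.7, 0, -1, 1, -4, 1.1, 0, -1.5, 1, -5.3, 1.5, 0, -2, 1, -6.6, 1.8, 0, -2.5, 1, -7.9, 2.1, 0, -3, 1, -9.2, 2.5, 0, -3.5, 1, -10.5, 2.8, 0, -4, 1, -11.7, 3.2, 0, -4.2, 1],
)

```text
clock: 28.73
eef_pos: [596.9, -200.8, 127.9]
tool_rot: [-3.138, -0.002, 1.718]
force: [0.3, 0.2, -0.7]
width: 23.1
```

```bash
python3 go.py 596 -257.5 130 98.5
```

```text
pos [ 596.9 -200.8  127.9] yaw 98.4 tilt [-0.0037 -0.0016] w 23.1 F [ 0.3  0.2 -0.7] t 28.73 q [ 0.05  0.72  0.39  1.66 -0.35  0.84  0.74]
units [-2.24 -0.37 -0.08] twist -0.01
```

servo_tool(
  commands=[-0.8, -0.1, 0, 0, 1, -1.5, -0.2, 0, 0, 1, -2, -0.3, 0.3, 0, 1, -2.2, -0.3, 0.8, 0, 1, -2.2, -0.3, 1.2, 0, 1, -2.2, -0.3, 1.5, 0, 1, -2.2, -0.3, 1.6, 0, 1, -2.2, -0.3, 1.6, 0, 1],
)

```text
clock: 29.4
eef_pos: [599.1, -252.2, 88.0]
tool_rot: [-3.139, -0.003, 1.719]
force: [-1.1, 1.4, -1.0]
width: 22.9
```

```bash
python3 go.py 596 -257.5 60 98.5;python3 - <<'E'
from h import *
a=ctrl.get_image("wrist")["img"];e=ctrl.get_image("scene");b=e["img"][145:280,90:270]
cv2.imwrite("pics/w17.png",np.hstack([cv2.resize(a,(400,300)),cv2.resize(b,(400,300))]))
E
```

```text
pos [ 599.1 -252.2   88. ] yaw 98.5 tilt [-0.0023 -0.0026] w 22.9 F [-1.1  1.4 -1. ] t 29.4 q [ 0.15  0.8   0.36  1.62 -0.37  0.79  0.82]
units [-0.2  -0.15  1.12] twist -0.0
```

View pics/w17.png

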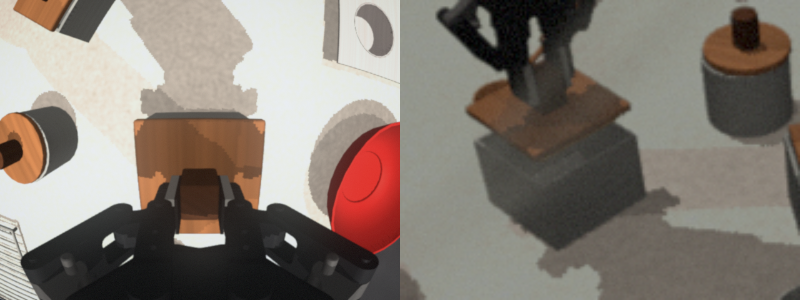

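servo_tool(
  commands=[-0.2, -0.1, 0, 0, 1, -0.2, -0.1, 0.2, 0, 1, -0.2, -0.1, 0.4, 0, 1, -0.2, -0.1, 0.4, 0, 1, -0.2, -0.1, 0.4, 0, 1, -0.2, -0.1, 0.4, 0, 1],
)

```text
clock: 30.0
eef_pos: [597.9, -259.9, 79.6]
tool_rot: [-3.142, -0.0, 1.717]
force: [-0.3, 0.7, -1.1]
width: 22.9
```

```bash
python3 go.py 596 -257.5 60 98.5;python3 - <<'E'
from h import *
a=ctrl.get_image("wrist")["img"];e=ctrl.get_image("scene")
s=ctrl.read_state(); p=s["eef_pos"]; im=e["img"].copy()
y=np.radians(8.5); R=np.array([[np.cos(y),-np.sin(y)],[np.sin(y),np.cos(y)]])
q=np.array([[1,1],[-1,1],[-1,-1],[1,-1]])*46@R.T
for c,z,col in(((p[0],p[1]-1.3),p[2]-5+18,(0,255,255)),((595.5,-258.6),65,(0,255,0))):
    cv2.polylines(im,[(proj(e,np.c_[q+c,[z]*4])*16).astype(int)],True,col,1,cv2.LINE_AA,4)
b=np.hstack([e["img"][145:280,90:270],im[145:280,90:270]])
cv2.imwrite("pics/w18.png",cv2.resize(b,(800,300)))
E
```

```text
pos [ 597.9 -259.9   79.6] yaw 98.4 tilt [-0.0001 -0.0002] w 22.9 F [-0.3  0.7 -1.1] t 30.0 q [ 0.16  0.81  0.36  1.63 -0.37  0.78  0.83]
units [ 0.1  -0.06  0.78] twist -0.02
```

View pics/w18.png

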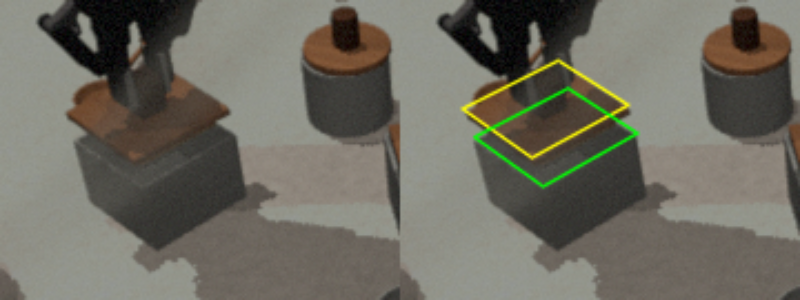

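servo_tool(
  commands=[0.1, -0.1, 0.2, 0, 1, 0.1, -0.1, 0.4, 0, 1, 0.1, -0.1, 0.5, 0, 1, 0.1, -0.1, 0.6, 0, 1, 0.1, -0.1, 0.7, 0, 1, 0.1, -0.1, 0.7, 0, 1, 0.1, -0.1, 0.7, 0, 1],
)

```text
clock: 30.68
eef_pos: [595.0, -257.8, 62.0]
tool_rot: [-3.141, -0.0, 1.717]
force: [0.3, -0.5, -0.8]
width: 22.9
```

```bash
python3 go.py 596 -257.5 60 98.5
```

```text
pos [ 595.  -257.8   62. ] yaw 98.4 tilt [-0.0003 -0.0001] w 22.9 F [ 0.3 -0.5 -0.8] t 30.68 q [ 0.17  0.83  0.35  1.64 -0.38  0.74  0.84]
units [0.01 0.04 0.08] twist -0.02
```

servo_tool(
  commands=[0, 0, 0.1, 0, 1, 0, 0, 0.1, 0, 1, 0, 0, 0.1, 0, 1],
)

```text
clock: 30.93
eef_pos: [595.5, -258.2, 60.2]
tool_rot: [3.141, 0.001, 1.717]
force: [0.1, 0.4, 3.0]
width: 22.5
```

servo_tool(
  commands=[0, 0, 0, 0, 0.4, 0, 0, 0, 0, 0, 0, 0, 0, 0, 0, 0, 0, 0, 0, 0, 0, 0, 0, 0, 0, 0, 0, -1, 0, 0, 0, 0, -2, 0, 0, 0, 0, -3, 0, 0, 0, 0, -4, 0, 0, 0, 0, -5, 0, 0],
)

```text
clock: 31.77
eef_pos: [594.8, -257.7, 185.8]
tool_rot: [-3.141, -0.0, 1.717]
force: [-0.1, 0.8, 0.2]
width: 85.1
```

```bash
python3 go.py 400 420 220 98.5
```

```text
pos [ 594.8 -257.7  185.8] yaw 98.4 tilt [-0.0003 -0.0001] w 85.1 F [-0.1  0.8  0.2] t 31.77 q [ 0.13  0.68  0.42  1.55 -0.31  0.97  0.78]
units [27.96 -3.77 -1.36] twist -0.02
```

Moving the arm aside to check everything from above.

servo_tool(
  commands=[1.5, 0, -0.5, 0, 0, 3, -0.2, -1, 0, 0, 4.5, -0.4, -1.4, 0, 0, 6, -0.6, -1.4, 0, 0, 7.5, -0.8, -1.4, 0, 0, 9, -1, -1.4, 0, 0, 10.5, -1.2, -1.4, 0, 0, 12, -1.4, -1.4, 0, 0, 13.5, -1.6, -1.4, 0, 0, 15, -1.8, -1.4, 0, 0],
)

```text
clock: 32.6
eef_pos: [495.1, 108.2, 219.9]
tool_rot: [3.141, -0.0, 1.717]
force: [0.8, 0.7, -0.7]
width: 85.6
```

servo_tool(
  commands=[1.5, -0.2, 0, 0, 0, 3, -0.4, 0, 0, 0, 4.5, -0.6, 0, 0, 0, 6, -0.8, 0, 0, 0, 7.5, -1, 0, 0, 0, 9, -1.2, 0, 0, 0, 10.5, -1.4, 0, 0, 0, 12, -1.6, 0, 0, 0, 13, -1.8, 0, 0, 0, 13, -1.8, 0, 0, 0],
)

```text
clock: 33.43
eef_pos: [399.9, 429.0, 219.0]
tool_rot: [-3.14, -0.004, 1.727]
force: [-0.9, 1.4, 0.1]
width: 85.4
```

servo_tool(
  commands=[0, 0, 0, 0, 0, 0, 0, 0, 0, 0, 0, 0, 0, 0, 0],
)

```text
clock: 33.68
eef_pos: [405.1, 419.8, 219.9]
tool_rot: [3.141, 0.001, 1.714]
force: [0.5, -0.3, 0.3]
width: 85.5
```

```bash
python3 go.py; python3 - <<'E'
from h import *
d=ctrl.get_image("top"); e=ctrl.get_image("scene")
cv2.imwrite("pics/t9.png",d["img"]);cv2.imwrite("pics/s9.png",cv2.resize(e["img"][120:340,90:420],(795,530)))
for nm,D in(("top",d),("scene",e)):
  for c in lids(D)[1]:
    P=ray(D,cv2.convexHull(c)[:,0],73)[:,:2].astype(np.float32); R=cv2.minAreaRect(P)
    if R[1][0]<130 and R[1][1]<130: print(nm,cv2.boundingRect(c),np.round(cv2.minEnclosingCircle(P)[0],1),np.round(R[0],1),np.round(R[1]),round(R[2],1))
E
```

```text
pos [405.1 419.8 219.9] yaw 98.2 tilt [-0.0003  0.0009] w 85.5 F [ 0.5 -0.3  0.3] t 33.68 q [-1.13  0.55  0.44  1.7  -0.28  0.95 -0.44]
top (443, 231, 45, 44) [ 407.1 -262.9] [ 407.7 -263. ] [76. 74.] 88.7
top (239, 222, 62, 62) [415.5  74.1] [415.3  73.7] [105. 106.] 88.7
top (345, 217, 51, 50) [ 430.3 -100.2] [ 429.8 -100.8] [67. 68.] 64.7
top (428, 118, 60, 59) [ 593.8 -257.7] [ 593.7 -257.8] [92. 92.] 8.3
scene (327, 237, 66, 48) [419.7  78.7] [419.   79.6] [111. 104.] 50.3
scene (265, 191, 44, 35) [ 430.7 -102.2] [ 429.7 -104.8] [93. 67.] 64.7
scene (125, 184, 71, 42) [ 597.2 -251.8] [ 597.  -252.5] [91. 97.] 8.8
scene (226, 149, 40, 30) [ 405.  -266.2] [ 411.1 -264.5] [78. 96.] 1.9
```

View pics/t9.png

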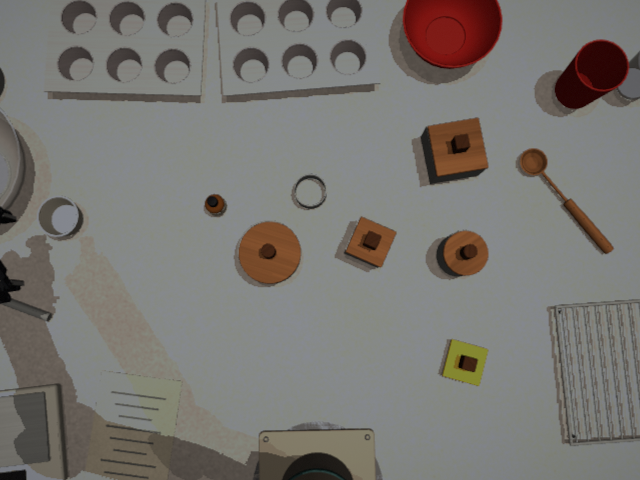

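View pics/s9.png

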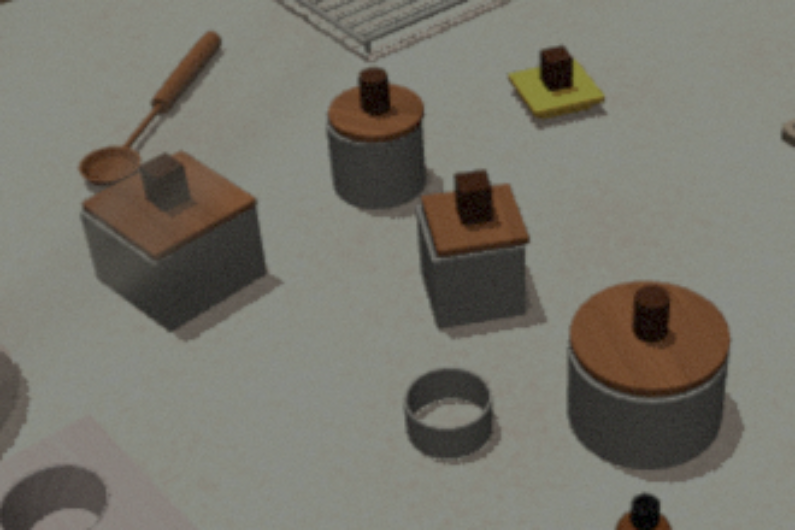

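```bash
python3 -c "
from cell import ctrl
print(ctrl.finish_job())"
```

```text
the job is handed in; nothing more can be done
None
```

All four wooden lids are on their own tubs, and I handed the job in at about 34 s of the 120 s allowed. No verdict was reported.

**Last checks:**
- **Position and angle:** in the top view, each lid's centre is within about 2 mm of where I measured its tub at the start. The square lids are within about 0.2° of their tubs' sides.
- **Seating:** each lid measures its full size at the seated height. Each touched down at the expected height with 3 to 6 N.
- **Other objects:** the bottle, ring cutter and yellow look-alike show no visible movement in the pictures. The gripper is open and clear of everything.

**What went wrong or disagreed:**
- **First grasp missed:** the fingers closed on top of the large round knob with about 5 N, without moving the lid. The real fingertips sit about 24 mm behind the reported TCP, so I grasped at a correspondingly lower reported height and every later grasp held.
- **Camera disagreement:** in the final check the scene camera put the lid centres about 3 to 7 mm from the top view. It already differed from the top view by 2 to 5 mm before any move, and its outlines include the knobs and board sides. I relied on the top view.
- **Rim slivers:** slivers of rim show beside the lids in the last scene picture, which I took as within the 6 mm play.

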